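# Snug the screw clamp down on the plaster mould

### The arm

A 6-joint arm with a two-finger parallel gripper is mounted at the origin on the work surface. World frame = base frame: x ahead of the robot, y to its left, z up, the work surface at z = 0. Lengths are in mm, angles in rad, forces in N, time in s.
With the tool pointing down it reaches from about 350 to 875 mm from the base axis. Payload 4.2 kg.
Tool frame: the origin (TCP) lies at the very end of the fingers, on their centre line; the grasp point (between the pads) lies 19 mm behind it; z points along the fingers, y is the line along which they close (so a half turn about z gives the same grasp; the last joint's range is limited). The gripper opens to 85 mm and grips with 20 to 120 N. Pads are 22 mm wide; open, the fingers measure 114 mm over their backs; the gripper's body (76 mm by 85 mm) begins 54 mm behind the grasp point. The pads swing forward as they close: fully open they stand 13 mm farther back than shut.
Start: joints at [-0.846, 0.385, 0.008, 0, -1.194, -0.259], TCP at [280.722, -558.385, 231.312] pointing down, gripper open.
Joint ranges: [-3.14, 3.14], [-1.21, 2.06], [-1.07, 1.41], [-3.16, 2.05], [-2.99, -0.16], [-3.1, 3.1]. Speed limits (rad/s): [2.79, 2.79, 3.14, 3.14, 3.14, 3.14].

### API

Orientations are given as a unit quaternion [x, y, z, w].
In Python, from bench import arm, optics gives the robot as it stands. The module is installed in compiled form; this text tells all that it offers.
- The arm moves only by the tool step_arm, never from a script. Its argument "motion" is a list of rows, each an object with "dr": the turn, a rotation vector about the tool's x, y, z in units of 8 degrees (1.0 is 8 degrees), a list of three; "slide": the shift along the tool's x, y, z in mm, a list of three; "jaw": the finger opening in mm, from 0 to 85.4. A call has exactly 8 rows; each row is the pose to reach, as a shift and turn from the pose commanded when the call began, along the tool's axes at that moment; what a row does not reach only later rows make up. A row lasts 1/8 s, in which the tool goes at most 62.5 mm and 10.7 degrees, less where a joint would pass 70% of its speed; a pose out of reach is approached as far as the arm can. A call with a gripper value outside its range is refused whole. The fingers move at their own pace and stop on an object; the grip force is fixed at half the most. Time passes only in rows, so rows that repeat a pose let the fingers close, or fill a call up. It gives the time, the measured TCP pose, the force, the opening and the grip force at its end, in the units of the state.
- arm.read_state(): the state, without advancing time (a new reading comes with each control period).
- optics.get_image(name): name is "scene" or "top"; returns the picture (420x560x3 uint8, blue, green, red); there is no depth.
- optics.camera_info(name): a dict with "camera_matrix" (3x3 intrinsics, pixels), "view" (4x4, takes a point from world to camera coordinates). Camera axes: x right, y up, looking along -z (the intrinsics and any distortion apply to the point x, -y, -z); pixel columns grow to the right and rows downward; lengths in mm; the calibration is good to about 2 mm. A picture is of the moment at which its call begins. camera_info takes no time and is no camera call.
- arm.job_done(): hands the job in; it is judged then, once.
The state is a dict: "clock": time; "joints": joint angles; "joint_vel": joint speeds; "joint_efforts": joint torques, N m; "position": TCP position; "ee_rot": TCP orientation; "contact_force": force on the tool from outside, world axes, zero at the start; "wrist_torque": the same for the moment, N m; "gripper_width": finger opening in mm; "grasp_force": force on a finger pad.
Only numpy, scipy, OpenCV 4.12 (cv2) and the standard library are available. Lean on these libraries where they do the work, as an engineer would, in place of code of your own. Each camera call takes 0.05 s, during which the arm holds its last target. There are 200 camera calls.

### The job

Two bench screw clamps stand on the potter's table: one has the closed, block-shaped plaster mould under its pad, the other a bowl. Wind the crank of the clamp with the mould clockwise (seen from above) until its pad meets the mould, then snug it up firmly but gently so that the pad stays pressed on the mould without crushing the plaster, and let go. Leave the mould standing where it is and do not turn the other clamp's crank.

Things in the scene. Friction and masses are not known exactly. Their poses are not given: they have to be found in the camera images.
- knob (a point): centre of the round wooden crank knob (26 mm wide, 50 tall, upright, spins on its pin) of the clamp over the mould, 65 mm from the vertical screw axis; arm and hub lie 25 mm or more below this point. Leading it clockwise round the axis sinks knob and pad 4.8 mm per rad (over 4 rad left). Turning free takes 2 N at the knob (dry friction), 1 N more per 14 N of pad pressure.
- pad: that clamp's round pad, 52 mm wide, 14 thick, on the screw; origin: centre of its underside, so its x, y give the fixed screw axis. Starts 6 to 16 mm above the mould. Sprung: each radian of crank after contact adds 60 to 75 N. 20 to 60 N is snug, over 160 N (13 N at the knob) crushes the plaster. Once let go, the screw backs off until the pad presses with 30 to 40 N, or stays if it is less.
- mould: closed two-part plaster mould, cream block 130 x 100 x 90 mm tall (x, y, z), seam round the middle, pour hole in each end, standing loose on the clamp's 15 mm steel bed. Origin: centre of its underside; its flat top is 90 mm above. The clamp's grey spine (190 mm tall) beside it ends below the crank.
- spare_knob (a point): centre of the same knob on the other, identical clamp, which has a bisque bowl on its bed in place of the mould. Leave it. The clamps may stand either way round, over 300 mm apart.
Things that resemble listed ones, but are neither listed nor needed, are in the scene too. Leave any pink look-alike of the mould alone.

How it is judged (in metres and radians):
At the end, for the whole second after the job is handed in: For a second after the robot has let go, the pad presses on the mould with more than 8 N and the mould is within 15 mm of its start. The plaster was never pressed with more than 160 N and the other clamp's knob never moved more than 15 mm (contact force between pad and mould above 8 N and distance of mould from where it was at the start of the episode below 0.015 m); the robot touches nothing.
It fails at once if the plaster is crushed: the pad presses on the mould with more than 160 N (contact force between pad and mould above 160 N).
It fails at once if the other clamp's crank is turned (its knob moved more than 15 mm) (distance of spare_knob from where it was at the start of the episode above 0.015 m).
It also fails if it takes over 38 s, if anything falls off the work surface, if the arm or the gripper's body presses on something with over 40 N, if the wrist force passes 120 N, or if a joint passes its speed limit or range.

## Working session

There is one attempt and no reset: what is moved stays moved. The work goes in short steps, Python scripts to look and compute and a tool call to move; the robot and the scene stay as the last step left them, time stands still between calls to the robot, and variables do not carry over. Pictures are saved under pics/ and viewed, at most 10 in all, crops included, and the job is handed in when it is done.

Besides the shell and the picture viewer there is one more tool, called after "Request:" in YAML: its name, and indented under it one key for each argument. step_arm: Moves the arm, as the interface text tells. Its arguments: {"type":"object","properties":{"motion":{"type":"array","items":{"type":"object","properties":{"dr":{"type":"array","items":{"type":"number"}},"slide":{"type":"array","items":{"type":"number"}},"jaw":{"type":"number"}}}}},"required":["motion"]}

```bash
mkdir -p pics
python3 - <<'E'
from bench import arm, optics
import cv2,numpy as np
np.set_printoptions(precision=4,suppress=True)
for n in("scene","top"):
    im=optics.get_image(n); cv2.imwrite(f"pics/{n}0.png",im)
    c=optics.camera_info(n); print(n,c)
print(arm.read_state())
E
```

```text
scene {'camera_matrix': array([[418.4625,   0.    , 276.3294],
       [  0.    , 418.4625, 207.8088],
       [  0.    ,   0.    ,   1.    ]]), 'view': array([[   -0.5687,     0.8223,    -0.0205,   260.4861],
       [   -0.5733,    -0.3784,     0.7267,   149.3092],
       [    0.5898,     0.4251,     0.6866, -1455.0214],
       [    0.    ,     0.    ,     0.    ,     1.    ]])}
top {'camera_matrix': array([[386.8321,   0.    , 276.1192],
       [  0.    , 386.8321, 205.7954],
       [  0.    ,   0.    ,   1.    ]]), 'view': array([[  -0.0206,   -0.9996,    0.0198,   16.2633],
       [   0.9906,   -0.0178,    0.1359, -463.6559],
       [  -0.1355,    0.0224,    0.9905, -892.1129],
       [   0.    ,    0.    ,    0.    ,    1.    ]])}
{'clock': 0.1, 'joints': array([-0.8464,  0.3855,  0.0068, -0.0004, -1.194 , -0.2586]), 'joint_vel': array([ 0.0001, -0.0007,  0.0044,  0.0014, -0.0019,  0.0021]), 'joint_efforts': array([ -0.0002, -39.332 ,  18.893 ,   4.1978,  -0.0025,  -0.    ]), 'position': array([ 280.5093, -557.9547,  230.3241]), 'ee_rot': array([-0.2307,  0.973 ,  0.0009, -0.0003]), 'contact_force': array([ 0.6772, -0.7145, -0.3574]), 'wrist_torque': array([ 0.0093,  0.0042, -0.0322]), 'grasp_force': 0.0, 'gripper_width': 85.46277429699012}
```

View pics/scene0.png

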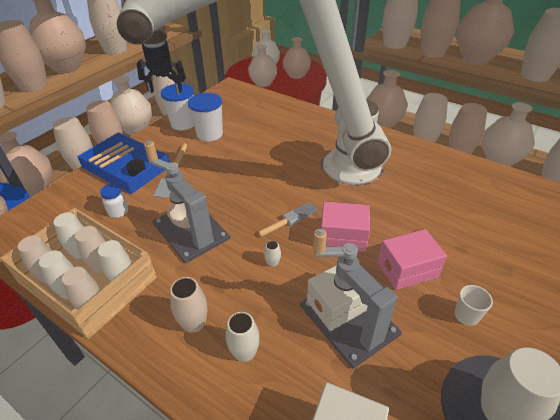

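View pics/top0.png

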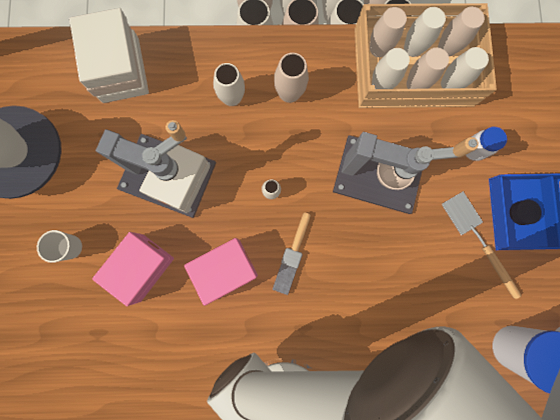

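The mould clamp is the one at top (165,165), with its knob at top (173,128) and scene (319,241). The cream block sits under its pad. The clamp at top (395,165) holds the bowl, with its knob near top (465,147) and scene (151,151). The cream block at top (105,50) and the two pink blocks stand in no clamp. I'll confirm this in a crop and measure the knob.

```bash
cat > h.py <<'E'
import numpy as np,cv2
from bench import arm,optics
np.set_printoptions(precision=2,suppress=True)
def ray(n,uv):
    c=optics.camera_info(n);K=c["camera_matrix"];V=c["view"];R=V[:3,:3]
    d=np.linalg.inv(K)@[*uv,1]; d=R.T@(d*[1,-1,-1]); return -R.T@V[:3,3], d/np.linalg.norm(d)
def tri(a,b):
    (p,d),(q,e)=ray("scene",a),ray("top",b)
    t=np.linalg.lstsq(np.c_[d,-e],q-p,rcond=None)[0]; A=p+t[0]*d;B=q+t[1]*e
    return (A+B)/2,np.linalg.norm(A-B)
def plane(n,uv,z):
    p,d=ray(n,uv); return p+d*(z-p[2])/d[2]
def proj(n,P):
    c=optics.camera_info(n);q=c["view"]@[*P,1];u=c["camera_matrix"]@[q[0],-q[1],-q[2]];return u[:2]/u[2]
E
python3 - <<'E'
from h import *
s=cv2.imread("pics/scene0.png");t=cv2.imread("pics/top0.png")
a=cv2.resize(s[215:350,280:415],(540,540),interpolation=2); b=cv2.resize(t[110:220,90:220],(0,0),fx=2,fy=2)
b=cv2.resize(t[105:225,90:225],None,fx=4,fy=4,interpolation=2)
a=cv2.resize(a,(395,395));b=cv2.resize(b,(395,351))
o=np.zeros((395,790,3),np.uint8);o[:,:395]=a;o[:351,395:]=b;cv2.imwrite("pics/crop.png",o)
for n,im,(x0,y0,x1,y1) in(("scene",s,(305,222,335,260)),("top",t,(160,115,190,145))):
    h=cv2.cvtColor(im,cv2.COLOR_BGR2HSV)[y0:y1,x0:x1]
    print(n);print(h[::3,::3,0]);print(h[::3,::3,1]);print(h[::3,::3,2])
E
```

```text
scene
[[ 13  11  12  12  13  12 171 171 171 172]
 [ 12  10  11  12  12  11 170 171 170 171]
 [ 13  12  13  11  12  11 170 172 173 171]
 [ 13  12  12  13  10  30  22 169 173 171]
 [ 13  13  13  14   9  30  15  11 172 171]
 [ 12  12  12  15  16  16  15  10 171 172]
 [ 13  12  12  14  15  15  15 178 170 170]
 [ 12  11  13  16  15  15  15 171 173 173]
 [ 12  14  13  15  14  14  15 169 171 173]
 [ 13  13  13  14  15  14  15  69  20 165]
 [ 14  13  13  12  13  15  10  45  48  10]
 [ 13  12  13  13  15 105  23  30  60 170]
 [ 13  14  13  14  13  13  12  14  12  13]]
[[144 129 137 138 134 127 112 111 108 109]
 [133 137 134 135 125 123 108 111 114 113]
 [138 129 133 131 139 133 117 104 102 110]
 [135 135 130 125  13   3  29 109 106 108]
 [137 135 142 112  52   2  60 110 107 108]
 [125 138 140 105 115 117 115 102 104 107]
 [145 126 128 112 107 114 112  94 110 110]
 [137 124 134 110 115 113 116 103 105 108]
 [147 149 146 104 108 108 115  98  88  78]
 [142 142 146 104 110 111 115  12   5   3]
 [151 141 143  55 116 121  34  10   8   5]
 [142 141 153  74   4   4   8   2   2   6]
 [141 144 148 143 
[... 1182 characters left out ...]
6 156 155]
 [154 155 122   8  12   7 122 131 152 153]
 [149 153 133 120  51 127 118 117 148 152]
 [151 152 153 125 119 116 117 116 123 152]
 [151 153 154 142 129 119 116 117  96 156]
 [152 160  69   6   6 130 118 118   8 153]
 [ 19   7   9   8   9   4  12  92 150 143]]
[[171 170 167 168 171 168 172 175 174 177]
 [187 185 184 182 181 181 178 177 177 176]
 [191 189 186 225 220 220 188 184 185 184]
 [196 193 223 166 169 131 197 193 189 188]
 [177 186 239 160 130 117 227 144 185 182]
 [166 182 209 229 146 217 141 122 167 176]
 [154 170 168 186 182 134 122 121 129 164]
 [179 177 177 172 170 139 125 124 117 172]
 [126 142 174 172 166 159 130 125  92 173]
 [ 92 172 164 165 167 176 128 125 121 116]]
```

View pics/crop.png

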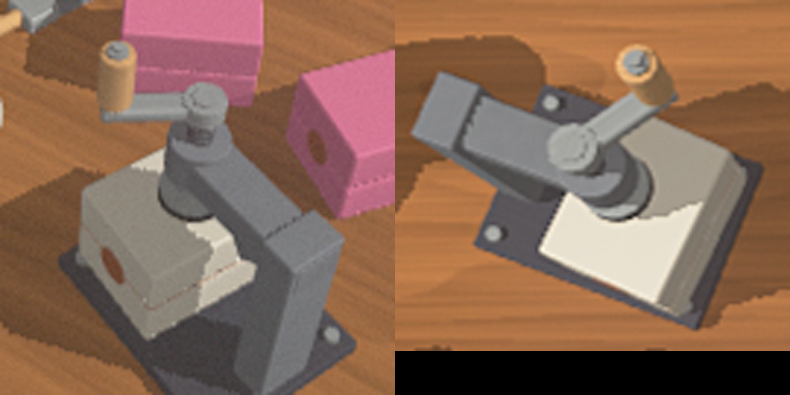

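The crop shows the cream block, with its seam and pour hole, under this clamp's pad. The knob top bolt is at scene (320.0,231.4) and top (172.7,126.5). The hub top is at scene (350.7,248.2) and top (150.8,154.9).

Run:
```python
from h import *
k,e=tri((320,231.4),(172.7,126.5)); h,f=tri((350.7,248.2),(150.8,154.9))
print("bolt",k,e,"hub",h,f, "r",np.linalg.norm((k-h)[:2]),"ang",np.arctan2(*(k-h)[1::-1]))
kc=k-[0,0,27]
for n in("scene","top"): print(n,proj(n,k-[0,0,2]),proj(n,kc),proj(n,kc-[0,0,25]), [proj(n,k+[s*13,0,-2]) for s in(1,-1)])
st=arm.read_state()
from scipy.spatial.transform import Rotation as R
r=R.from_quat(st["ee_rot"]);print(r.as_matrix(),"knob in tool",r.inv().apply(k-st["position"]),"hub",r.inv().apply(h-st["position"]))
```

```text
bolt [574.26 193.56 283.26] 0.7473772075249685 hub [537.18 247.74 231.17] 2.7797996112041563 r 65.65353027944005 ang -0.9706047130977178
scene [319.76 232.08] [319.14 240.46] [318.55 248.5 ] [array([316.45, 236.05]), array([323.02, 228.19])]
top [172.79 126.98] [176.12 131.57] [179.22 135.85] [array([172.9 , 119.95]), array([172.67, 134.05])]
[[-0.89 -0.45 -0.  ]
 [-0.45  0.89  0.  ]
 [ 0.    0.   -1.  ]] knob in tool [-599.9   539.71  -51.96] hub [-591.1   604.67    0.26]
```

Request:
step_arm:
  motion:
    - {"dr": [0,0,0],"slide": [0,0,-60],"jaw": 60}
    - {"dr": [0,0,0],"slide": [0,0,-110],"jaw": 60}
    - {"dr": [0,0,1],"slide": [-45,40,-110],"jaw": 60}
    - {"dr": [0,0,2],"slide": [-90,81,-110],"jaw": 60}
    - {"dr": [0,0,3.34],"slide": [-135,122,-110],"jaw": 60}
    - {"dr": [0,0,3.34],"slide": [-180,162,-110],"jaw": 60}
    - {"dr": [0,0,3.34],"slide": [-225,203,-110],"jaw": 60}
    - {"dr": [0,0,3.34],"slide": [-270,243,-110],"jaw": 60}

```text
clock: 1.1
position: [412.9, -218.0, 341.1]
ee_rot: [0.0, 1.0, 0.0, -0.0]
contact_force: [1.1, -0.3, -0.9]
gripper_width: 59.8
grasp_force: 0.0
```

Request:
step_arm:
  motion:
    - {"dr": [0,0,0],"slide": [-22,58,0],"jaw": 60}
    - {"dr": [0,0,0],"slide": [-44,116,0],"jaw": 60}
    - {"dr": [0,0,0],"slide": [-66,174,0],"jaw": 60}
    - {"dr": [0,0,0],"slide": [-88,232,0],"jaw": 60}
    - {"dr": [0,0,0],"slide": [-110,290,0],"jaw": 60}
    - {"dr": [0,0,0],"slide": [-132,348,0],"jaw": 60}
    - {"dr": [0,0,0],"slide": [-154,400,0],"jaw": 60}
    - {"dr": [0,0,0],"slide": [-161,413,10],"jaw": 60}

```text
clock: 2.1
position: [574.7, 195.9, 329.9]
ee_rot: [-0.001, 1.0, -0.0, -0.0]
contact_force: [-0.4, -0.2, -0.4]
gripper_width: 60.2
grasp_force: 0.0
```

Run:
```python
from h import *
p=arm.read_state()["position"];print(p)
o=[]
for n,(x,y) in(("scene",(320,225)),("top",(172,130))):
    im=optics.get_image(n); print(n,proj(n,p),proj(n,[574.3,193.6,255]))
    o.append(cv2.resize(im[y-60:y+60,x-60:x+60],(395,395),interpolation=2))
cv2.imwrite("pics/near.png",np.hstack(o))
```

```text
[574.72 195.93 329.93]
scene [321.99 215.37] [319.12 240.89]
top [164.14 116.78] [176.26 131.77]
```

View pics/near.png

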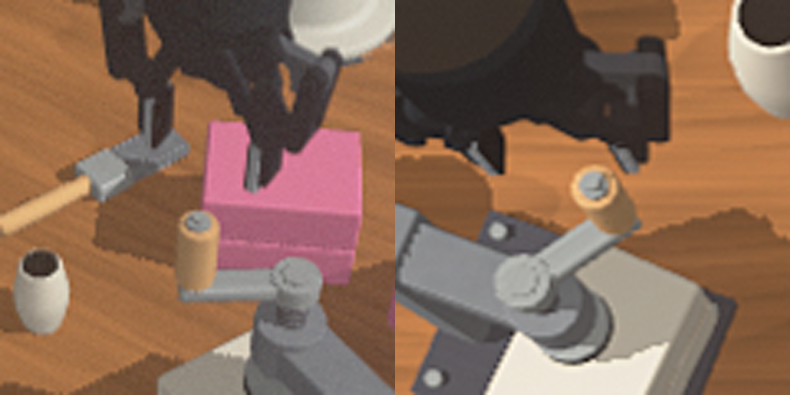

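Both views show the open fingers straddling the knob from above, with the scene knob at crop (197,245) between the tips at (150,140) and (255,185). I'll descend and grip.

Request:
step_arm:
  motion:
    - {"dr": [0,0,0],"slide": [0,1,22],"jaw": 60}
    - {"dr": [0,0,0],"slide": [0,1,44],"jaw": 60}
    - {"dr": [0,0,0],"slide": [0,1,66],"jaw": 60}
    - {"dr": [0,0,0],"slide": [0,1,87],"jaw": 60}
    - {"dr": [0,0,0],"slide": [0,1,87],"jaw": 40}
    - {"dr": [0,0,0],"slide": [0,1,87],"jaw": 20}
    - {"dr": [0,0,0],"slide": [0,1,87],"jaw": 10}
    - {"dr": [0,0,0],"slide": [0,1,87],"jaw": 10}

```text
clock: 3.2
position: [574.4, 193.4, 245.7]
ee_rot: [0.0, 1.0, -0.0, 0.001]
contact_force: [-0.4, -2.0, 3.8]
gripper_width: 25.2
grasp_force: 58.9
```

```bash
cat > tab.py <<'E'
import sys,numpy as np
a,d,r=map(float,sys.argv[1:4])  # angle of commanded pose, step, radius
for i in range(1,9):
    t=a-d*i; print(round(t,3),np.round([-r*(np.cos(t)-np.cos(a)),r*(np.sin(t)-np.sin(a)),4.8*d*i],1))
E
python3 tab.py -0.97 0.08 65;python3 tab.py -1.61 0.08 65
```

```text
-1.05 [ 4.4 -2.8  0.4]
-1.13 [ 9.  -5.2  0.8]
-1.21 [13.8 -7.2  1.2]
-1.29 [18.7 -8.8  1.5]
-1.37 [ 23.8 -10.1   1.9]
-1.45 [ 28.9 -10.9   2.3]
-1.53 [ 34.1 -11.3   2.7]
-1.61 [ 39.3 -11.3   3.1]
-1.69 [5.2 0.4 0.4]
-1.77 [10.3  1.2  0.8]
-1.85 [15.4  2.5  1.2]
-1.93 [20.3  4.1  1.5]
-2.01 [25.1  6.1  1.9]
-2.09 [29.7  8.5  2.3]
-2.17 [34.1 11.3  2.7]
-2.25 [38.3 14.4  3.1]
```

Request:
step_arm:
  motion:
    - {"dr": [0,0,0],"slide": [4.4,-2.8,0.4],"jaw": 10}
    - {"dr": [0,0,0],"slide": [9,-5.2,0.8],"jaw": 10}
    - {"dr": [0,0,0],"slide": [13.8,-7.2,1.2],"jaw": 10}
    - {"dr": [0,0,0],"slide": [18.7,-8.8,1.5],"jaw": 10}
    - {"dr": [0,0,0],"slide": [23.8,-10.1,1.9],"jaw": 10}
    - {"dr": [0,0,0],"slide": [28.9,-10.9,2.3],"jaw": 10}
    - {"dr": [0,0,0],"slide": [34.1,-11.3,2.7],"jaw": 10}
    - {"dr": [0,0,0],"slide": [39.3,-11.3,3.1],"jaw": 10}

```text
clock: 4.2
position: [535.0, 182.2, 242.6]
ee_rot: [0.0, 1.0, -0.0, 0.001]
contact_force: [0.5, -1.6, 5.7]
gripper_width: 24.9
grasp_force: 59.0
```

Request:
step_arm:
  motion:
    - {"dr": [0,0,0],"slide": [5.2,0.4,0.4],"jaw": 10}
    - {"dr": [0,0,0],"slide": [10.3,1.2,0.8],"jaw": 10}
    - {"dr": [0,0,0],"slide": [15.4,2.5,1.2],"jaw": 10}
    - {"dr": [0,0,0],"slide": [20.3,4.1,1.5],"jaw": 10}
    - {"dr": [0,0,0],"slide": [25.1,6.1,1.9],"jaw": 10}
    - {"dr": [0,0,0],"slide": [29.7,8.5,2.3],"jaw": 10}
    - {"dr": [0,0,0],"slide": [34.1,11.3,2.7],"jaw": 10}
    - {"dr": [0,0,0],"slide": [38.3,14.4,3.1],"jaw": 10}

```text
clock: 5.2
position: [496.4, 197.0, 239.5]
ee_rot: [0.0, 1.0, 0.0, 0.001]
contact_force: [-0.8, -1.3, 6.8]
gripper_width: 24.6
grasp_force: 59.0
```

```bash
python3 - <<'E'
from h import *
o=[]
for n,(x,y) in(("scene",(340,265)),("top",(165,150))):
    im=optics.get_image(n)
    o.append(cv2.resize(im[y-60:y+60,x-60:x+60],(395,395),interpolation=2))
cv2.imwrite("pics/turn.png",np.hstack(o))
F=[]
for i in range(3):
    optics.get_image("top");s=arm.read_state();F.append(s["contact_force"])
print(np.array(F),s["position"])
E
python3 tab.py -2.25 0.06 65
```

```text
[[-0.92 -0.51  7.48]
 [-1.3   0.3   7.33]
 [-1.78  0.25  7.14]] [496.05 197.26 239.42]
-2.31 [3.  2.5 0.3]
-2.37 [5.8 5.3 0.6]
-2.43 [8.4 8.1 0.9]
-2.49 [10.9 11.2  1.2]
-2.55 [13.1 14.3  1.4]
-2.61 [15.2 17.6  1.7]
-2.67 [17.1 21.   2. ]
-2.73 [18.7 24.6  2.3]
```

View pics/turn.png

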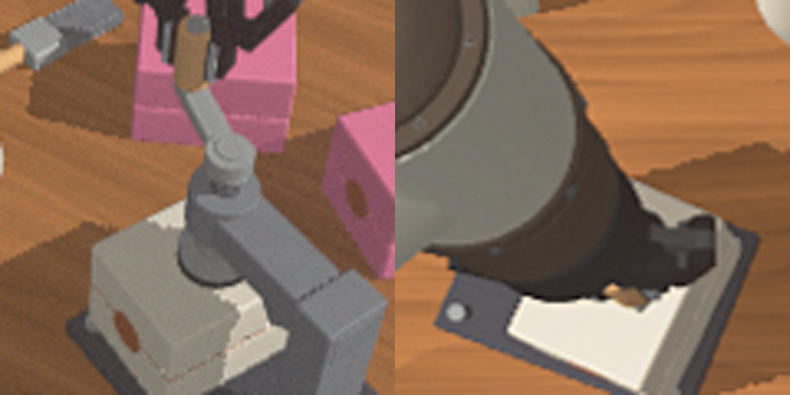

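The crank has followed the gripper (knob at crop (192,55), arm turned towards it) and the mould stands still. The forces are small, so I'll continue.

Request:
step_arm:
  motion:
    - {"dr": [0,0,0],"slide": [3,2.5,0.2],"jaw": 10}
    - {"dr": [0,0,0],"slide": [5.8,5.3,0.4],"jaw": 10}
    - {"dr": [0,0,0],"slide": [8.4,8.1,0.7],"jaw": 10}
    - {"dr": [0,0,0],"slide": [10.9,11.2,1.0],"jaw": 10}
    - {"dr": [0,0,0],"slide": [13.1,14.3,1.2],"jaw": 10}
    - {"dr": [0,0,0],"slide": [15.2,17.6,1.5],"jaw": 10}
    - {"dr": [0,0,0],"slide": [17.1,21,1.8],"jaw": 10}
    - {"dr": [0,0,0],"slide": [18.7,24.6,2.1],"jaw": 10}

```text
clock: 6.45
position: [477.9, 221.8, 237.2]
ee_rot: [0.0, 1.0, 0.0, 0.001]
contact_force: [0.1, -1.2, 6.5]
gripper_width: 25.1
grasp_force: 59.0
```

```bash
cat > f.py <<'E'
from h import *
import sys
F=[]
for i in range(3):
    optics.get_image("top");s=arm.read_state();F.append(s["contact_force"])
f=np.mean(F,0);a=float(sys.argv[1]);print(f,s["position"],"resist",f[:2]@[-np.sin(a),np.cos(a)],"radial",f[:2]@[np.cos(a),np.sin(a)])
E
python3 f.py -2.73; python3 tab.py -2.73 0.04 65
```

```text
[-0.15  0.34  5.87] [477.76 222.15 237.17] resist -0.37022328625482886 radial 0.0003948140932548197
-2.77 [1.  2.4 0.2]
-2.81 [1.9 4.8 0.4]
-2.85 [2.7 7.3 0.6]
-2.89 [3.4 9.8 0.8]
-2.93 [ 4.  12.4  1. ]
-2.97 [ 4.5 14.9  1.2]
-3.01 [ 4.9 17.5  1.3]
-3.05 [ 5.2 20.1  1.5]
```

Request:
step_arm:
  motion:
    - {"dr": [0,0,0],"slide": [1,2.4,0.2],"jaw": 10}
    - {"dr": [0,0,0],"slide": [1.9,4.8,0.4],"jaw": 10}
    - {"dr": [0,0,0],"slide": [2.7,7.3,0.6],"jaw": 10}
    - {"dr": [0,0,0],"slide": [3.4,9.8,0.8],"jaw": 10}
    - {"dr": [0,0,0],"slide": [4,12.4,1.0],"jaw": 10}
    - {"dr": [0,0,0],"slide": [4.5,14.9,1.2],"jaw": 10}
    - {"dr": [0,0,0],"slide": [4.9,17.5,1.3],"jaw": 10}
    - {"dr": [0,0,0],"slide": [5.2,20.1,1.5],"jaw": 10}

```text
clock: 7.6
position: [472.9, 241.9, 235.6]
ee_rot: [0.0, 1.0, 0.0, 0.001]
contact_force: [2.0, -2.4, 5.5]
gripper_width: 25.0
grasp_force: 59.0
```

```bash
python3 f.py -3.05; python3 tab.py -3.05 0.04 65
python3 - <<'E'
from h import *
im=optics.get_image("scene");cv2.imwrite("pics/pad1.png",np.hstack([cv2.resize(i[235:325,305:375],(390,500),interpolation=2) for i in (cv2.imread("pics/scene0.png"),im)]))
E
```

```text
[ 1.38 -0.51  5.9 ] [472.9  242.16 235.65] resist 0.6342694620436924 radial -1.3288660787088307
-3.09 [0.2 2.6 0.2]
-3.13 [0.3 5.2 0.4]
-3.17 [0.2 7.8 0.6]
-3.21 [ 0.1 10.4  0.8]
-3.25 [-0.1 13.   1. ]
-3.29 [-0.4 15.6  1.2]
-3.33 [-0.9 18.1  1.3]
-3.37 [-1.4 20.7  1.5]
```

View pics/pad1.png

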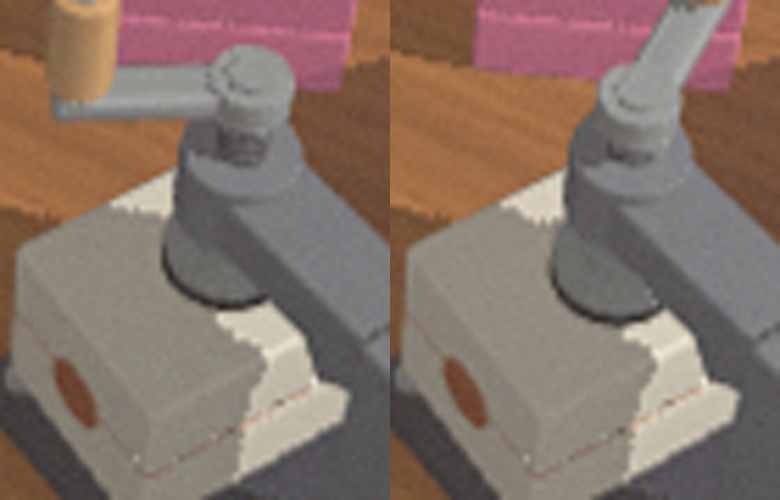

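The pad has sunk about 10 mm, its lower rim going from crop row 305 to 322. The resistance still looks like the free-turning level, so I'll continue.

Request:
step_arm:
  motion:
    - {"dr": [0,0,0],"slide": [0.2,2.6,0.2],"jaw": 10}
    - {"dr": [0,0,0],"slide": [0.3,5.2,0.4],"jaw": 10}
    - {"dr": [0,0,0],"slide": [0.2,7.8,0.6],"jaw": 10}
    - {"dr": [0,0,0],"slide": [0.1,10.4,0.8],"jaw": 10}
    - {"dr": [0,0,0],"slide": [-0.1,13,1.0],"jaw": 10}
    - {"dr": [0,0,0],"slide": [-0.4,15.6,1.2],"jaw": 10}
    - {"dr": [0,0,0],"slide": [-0.9,18.1,1.3],"jaw": 10}
    - {"dr": [0,0,0],"slide": [-1.4,20.7,1.5],"jaw": 10}

```text
clock: 8.8
position: [474.5, 262.4, 234.2]
ee_rot: [0.0, 1.0, 0.0, 0.001]
contact_force: [2.3, -1.9, 6.2]
gripper_width: 24.4
grasp_force: 59.0
```

```bash
python3 f.py -3.37; python3 tab.py -3.37 0.03 65
```

```text
[ 2.13 -1.32  5.03] [474.56 262.64 234.16] resist 0.7999922589279472 radial -2.374436180840658
-3.4 [-0.5  1.9  0.1]
-3.43 [-1.   3.8  0.3]
-3.46 [-1.6  5.6  0.4]
-3.49 [-2.2  7.5  0.6]
-3.52 [-2.9  9.3  0.7]
-3.55 [-3.7 11.1  0.9]
-3.58 [-4.5 12.9  1. ]
-3.61 [-5.3 14.6  1.2]
```

Request:
step_arm:
  motion:
    - {"dr": [0,0,0],"slide": [-0.5,1.9,0.1],"jaw": 10}
    - {"dr": [0,0,0],"slide": [-1,3.8,0.3],"jaw": 10}
    - {"dr": [0,0,0],"slide": [-1.6,5.6,0.4],"jaw": 10}
    - {"dr": [0,0,0],"slide": [-2.2,7.5,0.6],"jaw": 10}
    - {"dr": [0,0,0],"slide": [-2.9,9.3,0.7],"jaw": 10}
    - {"dr": [0,0,0],"slide": [-3.7,11.1,0.9],"jaw": 10}
    - {"dr": [0,0,0],"slide": [-4.5,12.9,1.0],"jaw": 10}
    - {"dr": [0,0,0],"slide": [-5.3,14.6,1.2],"jaw": 10}

```text
clock: 9.95
position: [479.7, 276.7, 233.0]
ee_rot: [0.0, 1.0, -0.0, 0.001]
contact_force: [1.8, -2.0, 5.1]
gripper_width: 25.0
grasp_force: 59.0
```

```bash
python3 f.py -3.61; python3 tab.py -3.61 0.03 65
```

```text
[ 1.65 -1.72  6.09] [479.85 276.88 233.03] resist 0.7890454745913896 radial -2.25292024957995
-3.64 [-0.9  1.7  0.1]
-3.67 [-1.9  3.4  0.3]
-3.7 [-2.9  5.1  0.4]
-3.73 [-3.9  6.7  0.6]
-3.76 [-5.   8.3  0.7]
-3.79 [-6.2  9.9  0.9]
-3.82 [-7.4 11.4  1. ]
-3.85 [-8.6 12.9  1.2]
```

Request:
step_arm:
  motion:
    - {"dr": [0,0,0],"slide": [-0.9,1.7,0.1],"jaw": 10}
    - {"dr": [0,0,0],"slide": [-1.9,3.4,0.3],"jaw": 10}
    - {"dr": [0,0,0],"slide": [-2.9,5.1,0.4],"jaw": 10}
    - {"dr": [0,0,0],"slide": [-3.9,6.7,0.6],"jaw": 10}
    - {"dr": [0,0,0],"slide": [-5,8.3,0.7],"jaw": 10}
    - {"dr": [0,0,0],"slide": [-6.2,9.9,0.9],"jaw": 10}
    - {"dr": [0,0,0],"slide": [-7.4,11.4,1.0],"jaw": 10}
    - {"dr": [0,0,0],"slide": [-8.6,12.9,1.2],"jaw": 10}

```text
clock: 11.1
position: [488.2, 289.4, 231.9]
ee_rot: [0.0, 1.0, -0.0, 0.001]
contact_force: [0.5, -3.0, 6.9]
gripper_width: 24.5
grasp_force: 59.0
```

```bash
python3 f.py -3.85; python3 tab.py -3.85 0.03 65
python3 - <<'E'
from h import *
im=optics.get_image("scene");cv2.imwrite("pics/pad2.png",np.hstack([cv2.resize(i[255:305,315:375],(395,330),interpolation=2) for i in (cv2.imread("pics/scene0.png"),im)]))
E
```

```text
[ 2.29 -2.78  5.95] [488.33 289.53 231.9 ] resist 0.6267364699480269 radial -3.5472074921724275
-3.88 [-1.3  1.5  0.1]
-3.91 [-2.6  2.9  0.3]
-3.94 [-4.   4.3  0.4]
-3.97 [-5.4  5.6  0.6]
-4.0 [-6.9  6.9  0.7]
-4.03 [-8.4  8.2  0.9]
-4.06 [-9.9  9.4  1. ]
-4.09 [-11.5  10.5   1.2]
```

View pics/pad2.png

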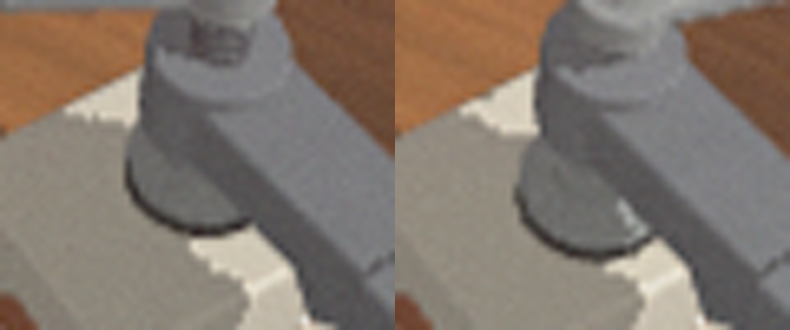

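Run:
```python
from h import *
for z in (120,113,105):
    P=[proj("scene",[537.6+26*np.cos(t),247.2+26*np.sin(t),z]) for t in np.linspace(0,6.28,90)]
    P=np.array(P);print(z,P[P[:,1].argmax()],P[P[:,0].argmin()])
```

```text
120 [345.72 290.06] [333.29 279.81]
113 [345.43 291.91] [333.07 281.67]
105 [345.1 294. ] [332.81 283.78]
```

Request:
step_arm:
  motion:
    - {"dr": [0,0,0],"slide": [-1.3,1.5,0.1],"jaw": 10}
    - {"dr": [0,0,0],"slide": [-2.6,2.9,0.3],"jaw": 10}
    - {"dr": [0,0,0],"slide": [-4,4.3,0.4],"jaw": 10}
    - {"dr": [0,0,0],"slide": [-5.4,5.6,0.6],"jaw": 10}
    - {"dr": [0,0,0],"slide": [-6.9,6.9,0.7],"jaw": 10}
    - {"dr": [0,0,0],"slide": [-8.4,8.2,0.9],"jaw": 10}
    - {"dr": [0,0,0],"slide": [-9.9,9.4,1.0],"jaw": 10}
    - {"dr": [0,0,0],"slide": [-11.5,10.5,1.2],"jaw": 10}

```text
clock: 12.3
position: [499.5, 299.8, 230.8]
ee_rot: [0.0, 1.0, -0.0, 0.001]
contact_force: [0.8, -3.2, 6.8]
gripper_width: 25.0
grasp_force: 59.0
```

```bash
python3 f.py -4.09; python3 tab.py -4.09 0.03 65
```

```text
[ 0.9  -2.38  6.61] [499.64 299.93 230.75] resist 0.6579500399870367 radial -2.4622699465108906
-4.12 [-1.6  1.1  0.1]
-4.15 [-3.2  2.2  0.3]
-4.18 [-4.9  3.2  0.4]
-4.21 [-6.6  4.2  0.6]
-4.24 [-8.3  5.1  0.7]
-4.27 [-10.1   5.9   0.9]
-4.3 [-11.8   6.7   1. ]
-4.33 [-13.6   7.5   1.2]
```

Request:
step_arm:
  motion:
    - {"dr": [0,0,0],"slide": [-1.6,1.1,0.1],"jaw": 10}
    - {"dr": [0,0,0],"slide": [-3.2,2.2,0.3],"jaw": 10}
    - {"dr": [0,0,0],"slide": [-4.9,3.2,0.4],"jaw": 10}
    - {"dr": [0,0,0],"slide": [-6.6,4.2,0.6],"jaw": 10}
    - {"dr": [0,0,0],"slide": [-8.3,5.1,0.7],"jaw": 10}
    - {"dr": [0,0,0],"slide": [-10.1,5.9,0.9],"jaw": 10}
    - {"dr": [0,0,0],"slide": [-11.8,6.7,1.0],"jaw": 10}
    - {"dr": [0,0,0],"slide": [-13.6,7.5,1.2],"jaw": 10}

```text
clock: 13.45
position: [512.6, 307.2, 229.7]
ee_rot: [0.0, 1.0, -0.0, 0.0]
contact_force: [-1.0, -1.8, 8.1]
gripper_width: 24.6
grasp_force: 59.0
```

```bash
python3 f.py -4.33; python3 tab.py -4.33 0.03 65
```

```text
[-0.99 -2.43  7.34] [512.8  307.26 229.67] resist 1.8209291852246188 radial -1.8855112134398126
-4.36 [-1.8  0.7  0.1]
-4.39 [-3.7  1.3  0.3]
-4.42 [-5.5  1.9  0.4]
-4.45 [-7.4  2.5  0.6]
-4.48 [-9.3  2.9  0.7]
-4.51 [-11.2   3.4   0.9]
-4.54 [-13.1   3.7   1. ]
-4.57 [-15.    4.    1.2]
```

Request:
step_arm:
  motion:
    - {"dr": [0,0,0],"slide": [-1.8,0.7,0.1],"jaw": 10}
    - {"dr": [0,0,0],"slide": [-3.7,1.3,0.3],"jaw": 10}
    - {"dr": [0,0,0],"slide": [-5.5,1.9,0.4],"jaw": 10}
    - {"dr": [0,0,0],"slide": [-7.4,2.5,0.6],"jaw": 10}
    - {"dr": [0,0,0],"slide": [-9.3,2.9,0.7],"jaw": 10}
    - {"dr": [0,0,0],"slide": [-11.2,3.4,0.9],"jaw": 10}
    - {"dr": [0,0,0],"slide": [-13.1,3.7,1.0],"jaw": 10}
    - {"dr": [0,0,0],"slide": [-15,4,1.2],"jaw": 10}

```text
clock: 14.6
position: [527.1, 311.4, 228.6]
ee_rot: [0.0, 1.0, -0.0, -0.0]
contact_force: [-3.4, -2.6, 8.3]
gripper_width: 24.7
grasp_force: 59.1
```

```bash
python3 f.py -4.57; python3 tab.py -4.57 0.03 65
```

```text
[-2.5  -1.95  8.03] [527.32 311.39 228.61] resist 2.749655855314028 radial -1.5743125679835768
-4.6 [-1.9  0.2  0.1]
-4.63 [-3.9  0.4  0.3]
-4.66 [-5.8  0.6  0.4]
-4.69 [-7.8  0.6  0.6]
-4.72 [-9.7  0.7  0.7]
-4.75 [-11.7   0.6   0.9]
-4.78 [-13.6   0.5   1. ]
-4.81 [-15.6   0.3   1.2]
```

The resistance is now about 2 N above free turning, roughly 30 N on the pad. I'll turn a little more and then check it.

Request:
step_arm:
  motion:
    - {"dr": [0,0,0],"slide": [-1.9,0.2,0.1],"jaw": 10}
    - {"dr": [0,0,0],"slide": [-3.9,0.4,0.3],"jaw": 10}
    - {"dr": [0,0,0],"slide": [-5.8,0.6,0.4],"jaw": 10}
    - {"dr": [0,0,0],"slide": [-7.8,0.6,0.6],"jaw": 10}
    - {"dr": [0,0,0],"slide": [-9.7,0.7,0.7],"jaw": 10}
    - {"dr": [0,0,0],"slide": [-11.7,0.6,0.9],"jaw": 10}
    - {"dr": [0,0,0],"slide": [-11.7,0.6,0.9],"jaw": 10}
    - {"dr": [0,0,0],"slide": [-11.7,0.6,0.9],"jaw": 10}

```text
clock: 15.75
position: [538.7, 312.2, 227.8]
ee_rot: [-0.0, 1.0, -0.0, -0.0]
contact_force: [-3.5, -1.0, 10.0]
gripper_width: 24.4
grasp_force: 59.1
```

```bash
python3 f.py -4.75
```

```text
[-3.24 -0.99  8.54] [538.71 312.2  227.8 ] resist 3.2026455145902992 radial -1.1067804924659987
```

Net rise is about 2.5 N, so the pad is at roughly 35–45 N, well inside the snug range. I'll release and lift.

Request:
step_arm:
  motion:
    - {"dr": [0,0,0],"slide": [0,0,0],"jaw": 45}
    - {"dr": [0,0,0],"slide": [0,0,0],"jaw": 45}
    - {"dr": [0,0,0],"slide": [0,0,0],"jaw": 45}
    - {"dr": [0,0,0],"slide": [0,0,-15],"jaw": 45}
    - {"dr": [0,0,0],"slide": [0,0,-40],"jaw": 45}
    - {"dr": [0,0,0],"slide": [0,0,-70],"jaw": 45}
    - {"dr": [0,0,0],"slide": [0,0,-110],"jaw": 45}
    - {"dr": [0,0,0],"slide": [0,0,-130],"jaw": 45}

```text
clock: 16.9
position: [540.3, 312.7, 360.2]
ee_rot: [0.0, 1.0, 0.002, 0.002]
contact_force: [0.1, 0.3, 0.2]
gripper_width: 45.1
grasp_force: 0.0
```

Run:
```python
from h import *
im=optics.get_image("scene");print(arm.read_state()["contact_force"],arm.read_state()["position"]);cv2.imwrite("pics/end.png",np.hstack([cv2.resize(i[190:355,280:415],(390,477),interpolation=2) for i in (cv2.imread("pics/scene0.png"),im)]))
```

```text
[ 0.03 -0.97  2.86] [541.08 312.97 362.39]
```

View pics/end.png

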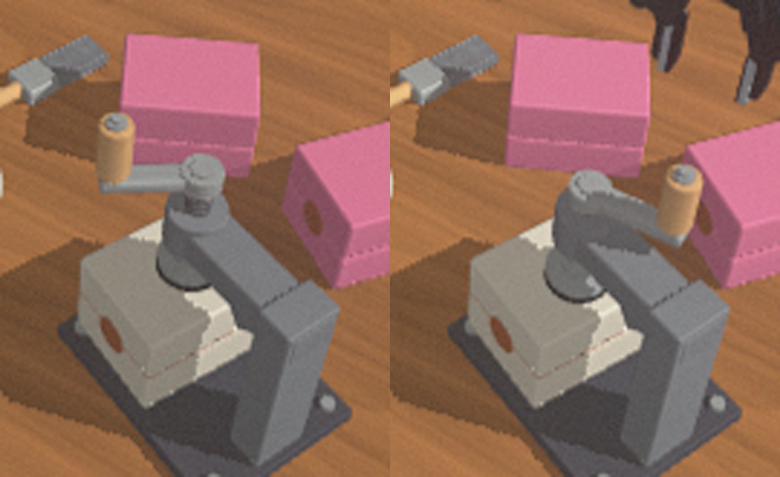

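The gripper is clear of the clamp and the mould stands where it was. The knob bolt is now at scene (381.4,249.5). I'll check its angle for back-off and hand in if it's right.

Run:
```python
from h import *
P=plane("scene",(381.4,249.5),265.5);d=P-[537.6,247.2,0];a=np.arctan2(d[1],d[0])-2*np.pi
print(P,np.hypot(*d[:2]),a)
if -4.95<a<-4.55: print(arm.job_done())
```

```text
[534.69 311.55 265.5 ] 64.417354707766 -4.667155001067103
the job is handed in; nothing more can be done
None
```

I wound the mould clamp's crank about 3.8 rad clockwise, let go and handed the job in; I estimate the pad presses with 30–40 N (worked out from the force at the knob, not measured directly), the mould hasn't visibly moved, and I didn't touch the other crank.

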